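# Rehang the guard door of a film slitter

## Task

Take the yellow-framed guard door off its slanted stand and hang it on the film slitter: with the door swung wide open, lower both of its hinge knuckles fully down onto the two hinge pins; then swing it shut against its rubber stop and let go. The strap that carries the pins has been clamped anywhere along its slots, so look or feel for the pins; do not force the door, and leave the spray bottle, the tape roll and the yellow mirror cap where they are.

Things in the scene. Friction and masses are not known exactly. Their poses are not given: they have to be found in the camera images.
- slitter: Fixed bench-top film slitter, white and grey, blue top. Origin on the table below the middle of the hinge axis's range; z up, x along the front face from the hinge to where the door closes, y into the machine. Housing x -40 to 190, y 18 to 220, z 0 to 213 mm (front face y = 18). A 16 mm wide black rubber stop at x 145 stands out of the face to y = 5 mm; the shut door rests on it.
- header (a point): Front lower edge, middle, of the blue header lip over the doorway: slitter x 125, y -10, z 201 mm. The lip spans x 60 to 190 mm, back to the face, 12 mm thick, and hangs 6 mm above the shut door: the door goes on or off its pins only while swung out from under it.
- range_low (a point): Middle of where the lower pin's foot can be: slitter x 0, y 0, z 57 mm. One dark steel strap on the front face carries both pins; it is clamped anywhere from x -7 to +7 mm and its place is not measured (it shows in pictures). Pin foot = flat top of its bracket, where the knuckle's underside rests. Pin upright, 8 mm diameter, 16 mm tall, flat tip with 2 mm chamfer.
- range_high (a point): The same for the upper pin, an identical pin 100 mm straight above the lower one, always shifted with it. Brackets: 16 mm wide, 10 mm thick, from the face to 8 mm in front of the hinge axis. The upper one keeps the lower knuckle from coming down from above: bring the door, raised 20 to 40 mm, in level from the front until its knuckles are over the pins, then lower it.
- door: Loose guard door, about 0.26 kg: clear window in a yellow frame, two steel knuckles on one side edge. Origin on the hinge axis level with the panel's lower edge. Panel x 16 to 150 (x to the free edge), z 0 to 150 (up the hinge axis), y -5 to 5 mm (thickness). -y is the outside, with a black grip 16 mm proud at x 142, z 55 to 95. Starts leaning 30 deg on the stand, knuckles on the slitter's side.
- knuckle_low (a point): Centre of the lower end of the lower knuckle's bore: door x 0, y 0, z 12 mm; on the lower pin's foot when fully home. Each knuckle is a tube 24 mm long, 24 mm outside, 10 mm bore right through: about 1 mm of play all round its pin.
- knuckle_high (a point): Centre of the lower end of the upper knuckle's bore: door x 0, y 0, z 112 mm; on the upper pin's foot when fully home. Both knuckles go onto their equally long pins at the same moment.
- door_edge (a point): Middle of the door's free edge: door x 150, y 0, z 75 mm. Wide open, door x points straight out from the front (slitter -y); turning it counter-clockwise seen from above, by pushing its outer (-y) face, closes it; shut, the door's axes are parallel to the slitter's and this point is at slitter y 0. The hung door turns freely and stays where it is left. The door's balance point is at x 75, z 75 mm.
- stand: Fixed door stand, base 150 x 140 mm, origin on the table at the base's centre; z up, y along the door's width towards its knuckles, x away from the robot; the door's top leans to -x. A ledge holds the panel's lower edge, an 80 mm wide sloping rest backs the lower 85 mm of its outer face; the upper 65 mm is free on both faces to pinch. Draw the door up in its own plane.
- spray_bottle: Bystander: spray bottle with green body and black head, 72 mm diameter, 211 mm tall, origin at the centre of its underside.
- tape_roll: Bystander: blue tape roll lying flat, 100 mm diameter, 25 mm high, origin at the centre of its underside.
- mirror_cap: Bystander: yellow film-wrapped mirror cap, a dome 150 mm across, 78 mm high, origin at the centre of its underside.

How it is judged:
On the way:
1. both knuckles fully down on their pins, with the door still swung open (its free edge more than 80 mm out from the shut position) (x of knuckle_low in the frame of slitter between -0.0085 and 0.0085 m and y of knuckle_low in the frame of slitter between -0.004 and 0.004 m and z of knuckle_low in the frame of slitter between 0.053 and 0.061 m and x of knuckle_high in the frame of slitter between -0.0085 and 0.0085 m and y of knuckle_high in the frame of slitter between -0.004 and 0.004 m and z of knuckle_high in the frame of slitter between 0.153 and 0.161 m and y of door_edge in the frame of slitter below -0.08 m), for 0.2 s.
At the end, for the whole second after the job is handed in: Both knuckles are fully down on their pins (height within 4 mm, 4 mm across the front, 8.5 mm along it from the middle of the strap's range); the door is shut (free edge within 9 mm of the shut position across the front, 130 to 170 mm along it), at rest and released (x of knuckle_low in the frame of slitter between -0.0085 and 0.0085 m and y of knuckle_low in the frame of slitter between -0.004 and 0.004 m and z of knuckle_low in the frame of slitter between 0.053 and 0.061 m and x of knuckle_high in the frame of slitter between -0.0085 and 0.0085 m and y of knuckle_high in the frame of slitter between -0.004 and 0.004 m and z of knuckle_high in the frame of slitter between 0.153 and 0.161 m and x of door_edge in the frame of slitter between 0.13 and 0.17 m and y of door_edge in the frame of slitter between -0.009 and 0.009 m and linear speed of door below 0.02 m/s); the robot touches nothing.
It fails at once if the door is forced: pressed on the slitter with more than 70 N (contact force between door and slitter above 70 N).
It fails at once if a bystander is moved more than 30 mm (distance of any of spray_bottle, tape_roll, mirror_cap from where it was at the start of the episode above 0.03 m).
It also fails if it takes over 67 s, if anything falls off the work surface, if the arm or the gripper's body presses on something with over 40 N, if the wrist force passes 120 N, or if a joint passes its speed limit or range.

## Robot

A 6-joint arm with a two-finger parallel gripper is mounted at the origin on the work surface. World frame = base frame: x ahead of the robot, y to its left, z up, the work surface at z = 0. Lengths are in m, angles in rad, forces in N, time in s.
With the tool pointing down it reaches from about 0.35 to 0.975 m from the base axis. Payload 4.9 kg.
Tool frame: the origin (TCP) lies midway between the tips of the shut fingers; the grasp point (between the pads) lies 19 mm behind it; z points along the fingers, y is the direction in which the jaws open and shut (so a half turn about z gives the same grasp; the last joint's range is limited). The gripper opens to 85 mm and grips with 20 to 120 N. Pads are 22 mm wide; open, the fingers measure 114 mm over their backs; the gripper's body (76 mm by 85 mm) begins 54 mm behind the grasp point. The pads swing forward as they close: fully open they stand 13 mm farther back than shut.
Start: joints at [-1.414, 0.053, 1.613, -0, 1.476, -0.119], TCP at [0.17, -0.601, 0.231] pointing down, gripper open.
Joint ranges: [-3.01, 3.01], [-1.01, 2.22], [0.06, 2.58], [-1.02, 4.17], [0.09, 2.62], [-3.14, 3.14]. Speed limits (rad/s): [2.57, 2.57, 3.14, 3.14, 3.14, 3.14].

## Interface

Orientations are given as a unit quaternion [w, x, y, z].
In Python, from plant import state, grab_frame, camera_info, job_done, cut_out gives the robot as it stands.
- The arm moves only by the tool step_arm, never from a script. Its argument "moves" is a list of rows, each a list of 7 numbers: the shift along the tool's x, y, z in m, then the turn, a rotation vector about the tool's x, y, z in rad, then the finger opening in m, from 0 to 0.0854. A call has 1 to 8 rows; each row shifts and turns the commanded pose from where the row before left it, along the tool's axes as they then stand; what a row does not reach is not made up. A row lasts 1/10 s, in which the tool goes at most 50 mm and 8.59 degrees, less where a joint would pass 70% of its speed; a pose out of reach is approached as far as the arm can. A call is refused whole if a number of a shift passes 0.05 or a number of a turn 0.15, either way. A call with a gripper value outside its range is refused whole. The fingers move at their own pace and stop on an object; the grip force is fixed at half the most. Time passes only in rows, so rows that do not move let the fingers close. It gives the time, the measured TCP pose, the force and the opening at its end, in the units of the state.
- state(): the state, without advancing time (a new reading comes with each control period).
- grab_frame(name): name is "scene" or "side" or "wrist"; returns (picture, depth): 384x512x3 uint8, red, green, blue; 384x512 float32, m along the optical axis (not along the pixel's ray), 0 where there is no reading.
- camera_info(name): a dict with "intrinsics" (3x3 intrinsics, pixels), "world_from_camera" (4x4, takes a point from camera to world coordinates). Camera axes: x right, y down, z forward; pixel columns grow to the right and rows downward; lengths in m; the calibration is good to about 2 mm. The wrist camera is an equidistant fisheye: a pixel r from the principal point sees the ray r / f radians off the axis. A picture is of the moment at which its call begins: read the wrist's pose just before it. camera_info takes no time and is no camera call; for the wrist camera it gives the pose at the moment of the call.
- job_done(): hands the job in, once; it reports no verdict.
Trained networks look in the newest picture that a camera, given by its name, has taken for a name from the list of things; names that differ only in an ending like _2 or _b are one class to them, and where a whole thing is asked for, a point or a joint stands for the part that bears it (a point fixed in the world has none). Each returns a list of dicts, best first, with "conf" (0 to 1); they miss things now and then, are a little off and sometimes report something else, mostly with a low value. They report only what shows in the picture. A call takes as long as a camera call.
- cut_out(camera, query): "mask" (384x512 bool, what is visible of it) and "point" ([column, row] in pixels, amid what is visible of it).
The state is a dict: "time": time; "joint_pos": joint angles; "joint_vel": joint speeds; "joint_efforts": joint torques, N m; "tool_pos": TCP position; "tool_rot": TCP orientation; "contact_force": force on the tool from outside, world axes, zero at the start; "ft_torque": the same for the moment, N m; "gripper_width": opening from 0.0 (shut) to 1.0 (fully open).
Only numpy, scipy, OpenCV 4.12 (cv2) and the standard library are available. Lean on these libraries where they do the work, as an engineer would, in place of code of your own. Each camera call takes 0.05 s, during which the arm holds its last target.

## Working session

There is one attempt and no reset: what is moved stays moved. The work goes in short steps, Python scripts to look and compute and a tool call to move; the robot and the scene stay as the last step left them, time stands still between calls to the robot, and variables do not carry over. Pictures are saved under pics/ and viewed, and the job is handed in when it is done.

Besides the shell and the picture viewer there is one more tool, called after ">>>" as name([rows], argument=value, ...), one row to a line, values as JSON. step_arm: Moves the arm, as the interface text tells. Its arguments: {"type":"object","properties":{"moves":{"type":"array"}},"required":["moves"]}

```bash
mkdir -p pics; ls; python3 - <<'E'
from plant import *
import cv2,numpy as np
print(state())
for n in ["scene","side","wrist"]:
    im,d=grab_frame(n); cv2.imwrite(f"pics/{n}0.png",im[...,::-1]); np.save(f"{n}0.npy",d)
    c=camera_info(n); print(n,np.round(c["intrinsics"],2).tolist(),np.round(c["world_from_camera"],4).tolist())
E
```

```text
pics
{'time': 0.0, 'joint_pos': array([-1.41398615e+00,  5.33485407e-02,  1.61428114e+00, -2.24571256e-06,
        1.47599825e+00, -1.19005115e-01]), 'joint_vel': array([-0.00088732, -0.00091138, -0.00085   , -0.00098225,  0.00086777,
       -0.00155635]), 'joint_efforts': array([-2.53536375e-03, -3.93679297e+01, -3.70180464e+01, -3.03299221e-04,
        7.01511206e-03, -1.10681256e-05]), 'tool_pos': array([ 0.17010686, -0.60076431,  0.23007586]), 'tool_rot': array([-1.01743245e-03,  9.90505275e-01,  1.37470962e-01, -2.03522434e-05]), 'contact_force': array([ 0.60777381, -0.02913289,  0.78195483]), 'ft_torque': array([ 0.00657978, -0.044933  ,  0.03430959]), 'gripper_width': 0.9990717945609454}
scene [[496.31, 0.0, 253.96], [0.0, 496.31, 196.08], [0.0, 0.0, 1.0]] [[-0.762, 0.528, -0.375, 1.1543], [0.6476, 0.6153, -0.4495, 0.5808], [-0.0066, -0.5853, -0.8108, 1.3659], [0.0, 0.0, 0.0, 1.0]]
side [[423.16, 0.0, 256.25], [0.0, 423.16, 184.39], [0.0, 0.0, 1.0]] [[0.9887, -0.1105, 0.1016, 0.4809], [-0.1494, -0.6574, 0.7386, -0.8006], [-0.0148, -0.7454, -0.6664, 0.8087], [0.0, 0.0, 0.0, 1.0]]
wrist [[297.32, 0.0, 258.78], [0.0, 297.32, 189.99], [0.0, 0.0, 1.0]] [[0.2712, -0.9269, -0.2594, 0.2349], [-0.9625, -0.2615, -0.0717, -0.5812], [-0.0013, 0.2691, -0.9631, 0.3731], [0.0, 0.0, 0.0, 1.0]]
```

View pics/scene0.png

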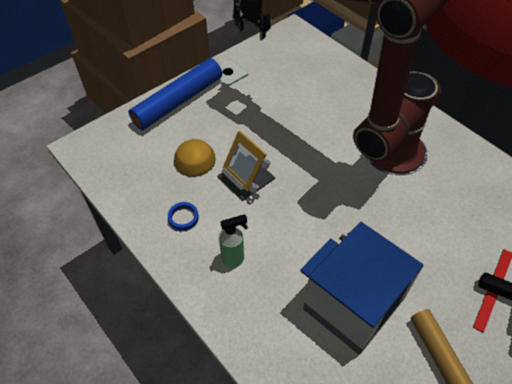

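View pics/side0.png

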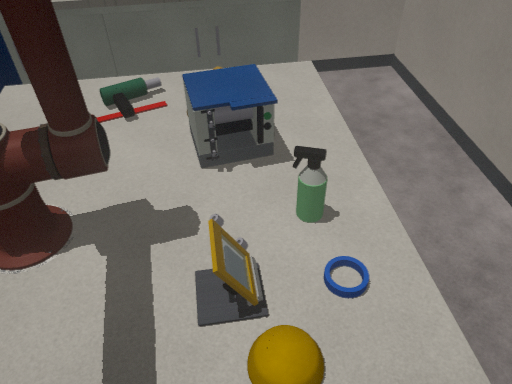

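View pics/wrist0.png

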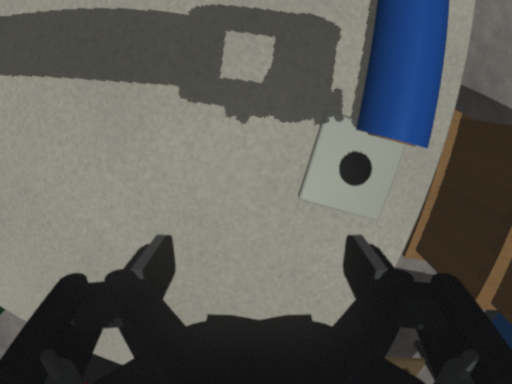

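```bash
cat > h.py <<'E'
from plant import *
import cv2,numpy as np
from scipy.spatial.transform import Rotation as R
np.set_printoptions(precision=4,suppress=True)
def cloud(n,d,mask=None):
    c=camera_info(n);K=c["intrinsics"];T=np.array(c["world_from_camera"]);K=np.array(K)
    m=d>0
    if mask is not None:m&=mask
    v,u=np.nonzero(m);z=d[v,u]
    x=(u-K[0,2])/K[0,0];y=(v-K[1,2])/K[1,1]
    if n=="wrist":
        th=np.hypot(x,y);s=np.where(th>1e-9,np.tan(th)/np.maximum(th,1e-9),1);x=x*s;y=y*s
    p=np.stack([x*z,y*z,z],1)
    return p@T[:3,:3].T+T[:3,3],u,v
def proj(n,P):
    c=camera_info(n);K=np.array(c["intrinsics"]);T=np.array(c["world_from_camera"])
    p=(np.atleast_2d(P)-T[:3,3])@T[:3,:3]
    if n=="wrist":
        r=np.hypot(p[:,0],p[:,1]);th=np.arctan2(r,p[:,2]);s=th/np.maximum(r,1e-9)
        return np.stack([K[0,0]*p[:,0]*s+K[0,2],K[1,1]*p[:,1]*s+K[1,2]],1)
    return np.stack([K[0,0]*p[:,0]/p[:,2]+K[0,2],K[1,1]*p[:,1]/p[:,2]+K[1,2]],1)
def save(n,name,crop=None,s=1):
    im,d=grab_frame(n)
    cv2.imwrite(f"pics/{name}_full.png",im[...,::-1]);np.save(f"{name}.npy",d)
    if crop: 
        a,b,c,e=crop;im=im[b:e,a:c]
    cv2.imwrite(f"pics/{name}.png",cv2.resize(im[...,::-1],None,fx=s,fy=s,interpolation=cv2.INTER_CUBIC));return im,d
E
python3 - <<'E'
from h import *
M={}
for n in ["scene","side"]:
    d=np.load(n+"0.npy")
    for q in ["slitter","door","stand","spray_bottle","tape_roll","mirror_cap","knuckle_low"]:
        r=cut_out(n,q)
        for k in r[:2]:
            p,u,v=cloud(n,d,k["mask"])
            print(n,q,round(k["conf"],2),k["point"],k["mask"].sum(),np.median(p,0),np.percentile(p,2,0),np.percentile(p,98,0))
        if r: M[n+q]=r[0]["mask"]
np.savez("masks0.npz",**M)
im=cv2.imread("pics/side0.png");cv2.imwrite("pics/a1.png",cv2.resize(im[60:170,170:290],None,fx=5,fy=5,interpolation=cv2.INTER_CUBIC))
cv2.imwrite("pics/a2.png",cv2.resize(im[205:330,185:285],None,fx=5,fy=5,interpolation=cv2.INTER_CUBIC)[:600])
E
```

```text
scene door 0.48 [232.1, 241.0] 1175 [ 0.7384 -0.0243  0.1334] [ 0.6713 -0.1156 -0.001 ] [ 0.7641 -0.004   0.2123]
scene stand 0.96 [241.1, 182.6] 731 [ 0.5496 -0.2242  0.0099] [ 0.4231 -0.3192 -0.0012] [ 0.5699 -0.1842  0.0559]
scene spray_bottle 0.64 [232.2, 241.3] 1178 [ 0.7376 -0.0238  0.1331] [ 0.6823 -0.1031 -0.    ] [ 0.7641 -0.004   0.2123]
scene spray_bottle 0.3 [244.5, 157.3] 1512 [ 0.5046 -0.2422  0.1118] [ 0.469  -0.3156  0.0492] [ 0.5443 -0.1601  0.1704]
scene tape_roll 0.59 [182.6, 209.6] 530 [ 0.7554 -0.2635  0.0199] [ 0.7033 -0.3176 -0.0041] [ 0.8074 -0.2112  0.0289]
scene mirror_cap 0.89 [194.5, 159.9] 1234 [ 0.6001 -0.4069  0.0514] [ 0.528  -0.4803  0.0031] [ 0.6533 -0.3634  0.0774]
scene knuckle_low 0.93 [245.3, 162.2] 1577 [ 0.5044 -0.2409  0.1105] [ 0.4671 -0.3162  0.0418] [ 0.5447 -0.1588  0.1703]
side slitter 0.67 [228.0, 111.7] 7724 [0.5532 0.2388 0.1567] [0.4363 0.1871 0.0077] [0.6707 0.3964 0.2124]
side door 0.7 [230.5, 259.9] 2496 [ 0.5    -0.2557  0.1104] [ 0.4642 -0.3168  0.0402] [ 0.5447 -0.162   0.1698]
side spray_bottle 0.93 [310.3, 182.9] 1994 [ 0.7162 -0.0586  0.1234] [ 0.684  -0.0753  0.0038] [ 0.7546 -0.0254  0.2093]
side spray_bottle 0.42 [231.2, 115.2] 7757 [0.5524 0.2389 0.1561] [0.4358 0.1871 0.0059] [0.6698 0.3976 0.2124]
side tape_roll 0.93 [348.6, 267.3] 979 [ 0.7539 -0.264   0.0209] [ 0.7074 -0.3079 -0.0004] [ 0.8011 -0.2142  0.0253]
side tape_roll 0.43 [309.8, 183.1] 2011 [ 0.7163 -0.0579  0.1233] [ 0.6836 -0.0753  0.0021] [ 0.7556 -0.021   0.2093]
side mirror_cap 0.79 [283.4, 358.6] 3786 [ 0.5773 -0.4481  0.0591] [ 0.5133 -0.4874  0.0199] [ 0.6442 -0.386   0.0744]
side knuckle_low 0.84 [234.5, 261.7] 2531 [ 0.4991 -0.2537  0.1107] [ 0.4634 -0.3168 -0.0008] [ 0.5442 -0.0944  0.1698]
```

View pics/a1.png

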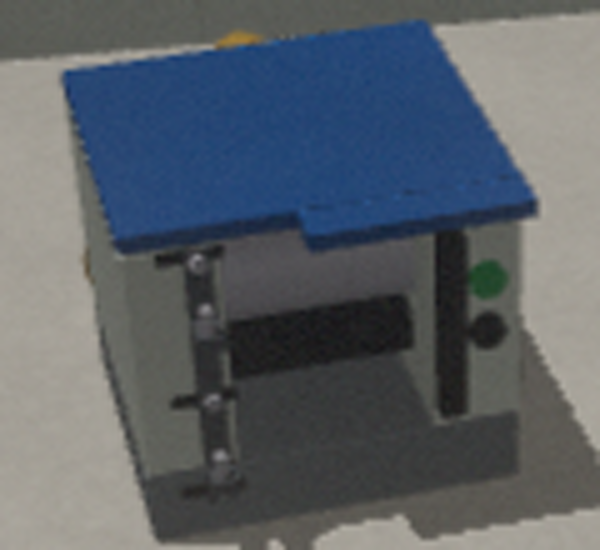

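View pics/a2.png

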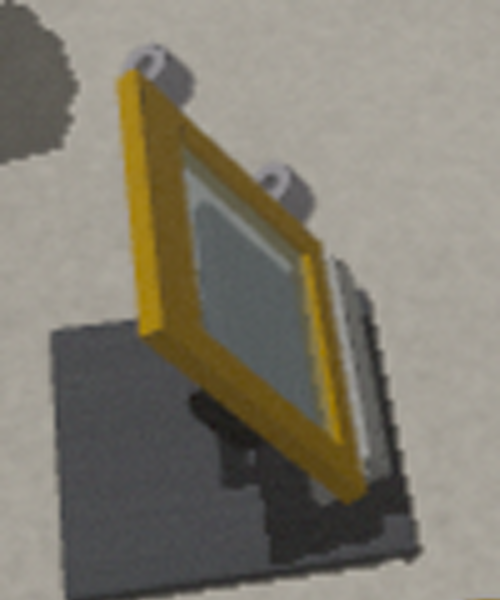

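```bash
python3 - <<'E'
from h import *
M=np.load("masks0.npz")
for n,k in [("scene","sceneknuckle_low"),("side","sidedoor")]:
    im=cv2.imread(f"pics/{n}0.png");d=np.load(n+"0.npy")
    hsv=cv2.cvtColor(im,cv2.COLOR_BGR2HSV)
    yel=(hsv[...,0]>12)&(hsv[...,0]<32)&(hsv[...,1]>120)
    mm=M[k]&yel
    p,u,v=cloud(n,d,mm)
    best=None;rng=np.random.default_rng(0)
    for i in range(2000):
        a=p[rng.choice(len(p),3,False)];nn=np.cross(a[1]-a[0],a[2]-a[0]);l=np.linalg.norm(nn)
        if l<1e-5: continue
        nn/=l;inl=abs((p-a[0])@nn)<.002
        if best is None or inl.sum()>best.sum():best=inl
    q=p[best];c=q.mean(0);nn=np.linalg.svd(q-c)[2][2];nn*=np.sign(nn[2])
    q=p[abs((p-c)@nn)<.003];
    ez=np.array([0,0,1.])-nn*nn[2];ez/=np.linalg.norm(ez);ex=np.cross(nn,ez)
    uv=np.stack([(q-c)@ex,(q-c)@ez],1)
    r=cv2.minAreaRect((uv*1000).astype(np.float32))
    print(n,len(p),best.sum(),"normal",nn,"lean",np.degrees(np.arccos(ez[2])),"ex",ex,"c",c);print(r)
    print("percentile",np.percentile(uv,[0.5,2,98,99.5],0)*1000)
    # slitter
from scipy.optimize import least_squares
d=np.load("side0.npy")
for n in ["side","scene"]:
    d=np.load(n+"0.npy");p,u,v=cloud(n,d)
    s=(p[:,0]>.35)&(p[:,0]<.8)&(p[:,1]>.12)&(p[:,1]<.5)&(p[:,2]>.205)&(p[:,2]<.23)
    q=p[s];print(n,"top z",np.median(q[:,2]),len(q))
    r=cv2.minAreaRect((q[:,:2]*1000).astype(np.float32));print(r,cv2.boxPoints(r))
    s=(p[:,0]>.35)&(p[:,0]<.8)&(p[:,1]>.08)&(p[:,1]<.5)&(p[:,2]>.01)&(p[:,2]<.195)
    np.save("sl_"+n,p[s])
E
```

```text
scene 635 320 normal [0.8639 0.0054 0.5037] lean 30.244582632197496 ex [ 0.0063 -1.     -0.    ] c [ 0.4995 -0.2448  0.126 ]
((3.713672637939453, -19.46735382080078), (133.72801208496094, 151.36521911621094), 1.1663002967834473)
percentile [[-63.1187 -93.3159]
 [-61.6715 -86.5121]
 [ 68.7457  53.3259]
 [ 69.7195  54.7282]]
side 1319 960 normal [0.8682 0.0021 0.4963] lean 29.753776119095082 ex [ 0.0025 -1.      0.    ] c [ 0.5017 -0.2586  0.1173]
((-8.560279846191406, -11.043930053710938), (151.24188232421875, 136.7262725830078), 89.8802490234375)
percentile [[-74.2629 -84.818 ]
 [-72.8552 -82.8656]
 [ 58.2707  62.0367]
 [ 58.8709  63.126 ]]
side top z 0.2105013790924256 3079
((553.8403930664062, 294.36993408203125), (229.888916015625, 235.58030700683594), 6.989771366119385) [[425.416  397.2968]
 [454.0844 163.4674]
 [682.2648 191.4431]
 [653.5964 425.2725]]
scene top z 0.21172854466695934 6772
((556.1514892578125, 295.45428466796875), (233.71713256835938, 231.4235382080078), 7.418436050415039) [[425.331  395.1093]
 [455.2111 165.6229]
 [686.972  195.7992]
 [657.0919 425.2856]]
```

```bash
python3 - <<'E'
from h import *
from scipy.optimize import least_squares
def loc(p,t):
    c,s=np.cos(t[2]),np.sin(t[2]);d=p[:,:2]-t[:2]
    return np.stack([d[:,0]*c+d[:,1]*s,-d[:,0]*s+d[:,1]*c],1)
t0=np.array([.4938,.1814,np.radians(7.2)])
p=np.load("sl_side.npy");l=loc(p,t0)
# hist of local y for points on front
s=(l[:,0]>-.03)&(l[:,0]<.185)&(p[:,2]>.02)&(p[:,2]<.19)&(l[:,1]<.05)
print(np.histogram(l[s,1],bins=np.arange(-.02,.05,.003)))
# front face plane: bottom right etc.
s=(l[:,1]>.012)&(l[:,1]<.026)&(((l[:,0]>.158)&(l[:,0]<.185))|((l[:,0]<-.012)&(l[:,0]>-.035)))&(p[:,2]>.02)&(p[:,2]<.18)
q=p[s];A=np.c_[q[:,0],np.ones(len(q))];k=np.linalg.lstsq(A,q[:,1],rcond=None)[0];print("front slope deg",np.degrees(np.arctan(k[0])),s.sum(),"med ly",np.median(l[s,1]), np.median(l[s&(l[:,0]>.1),1]),np.median(l[s&(l[:,0]<0),1]))
# left face
s=(l[:,1]>.03)&(l[:,1]<.2)&(l[:,0]<-.03)&(l[:,0]>-.055)&(p[:,2]>.03)&(p[:,2]<.18);print("left x",np.median(l[s,0]),s.sum())
# right lower edge
for n in ["side","scene"]:
    p=np.load(f"sl_{n}.npy");l=loc(p,t0)
    s=(l[:,1]>-.015)&(l[:,1]<.23)&(p[:,2]>.03)&(p[:,2]<.19)&(l[:,0]>-.06)&(l[:,0]<.21);print(n,s.sum(),np.percentile(l[s],[1,3,97,99],0))
# strap near: points with y<.016, x in -.02..+.02
p=np.load("sl_side.npy");l=loc(p,t0)
s=(l[:,1]<.0145)&(abs(l[:,0])<.03)
for a in sorted(np.c_[l[s],p[s,2]].round(4).tolist(),key=lambda a:a[2]):print(a,end=' ')
im=cv2.imread("pics/side0.png").copy()
c,s_=np.cos(t0[2]),np.sin(t0[2]);Rz=np.array([[c,-s_,0],[s_,c,0],[0,0,1]])
W=lambda P:np.array(P)@Rz.T+[t0[0],t0[1],0]
for P in [[-.04,.018,0],[.19,.018,0],[-.04,.018,.213],[.06,-.01,.213],[.19,-.01,.213],[.06,-.01,.201],[0,0,.057],[0,0,.157],[0,0,.073],[0,0,.173]]:
    u=proj("side",W(P))[0];cv2.circle(im,tuple(int(round(a*16)) for a in u),16,(0,0,255),-1,shift=4);print(P,u.round(1))
cv2.imwrite("pics/a3.png",cv2.resize(im[60:170,170:290],None,fx=5,fy=5,interpolation=cv2.INTER_NEAREST))
E
```

```text
(array([  0,   0,   0,   4,  18,  25,  23,  15,  81, 114,  59, 122, 385,
       697, 288,  50,  28,  38,  34,  32,  24,  41,  31]), array([-0.02 , -0.017, -0.014, -0.011, -0.008, -0.005, -0.002,  0.001,
        0.004,  0.007,  0.01 ,  0.013,  0.016,  0.019,  0.022,  0.025,
        0.028,  0.031,  0.034,  0.037,  0.04 ,  0.043,  0.046,  0.049]))
front slope deg 6.790556771726306 749 med ly 0.020427759701916213 0.0199974182697914 0.02082498834300423
left x -0.04112063721266178 208
side 3771 [[-0.0413 -0.0032]
 [-0.0411  0.0056]
 [ 0.1795  0.1264]
 [ 0.1848  0.1836]]
scene 2190 [[-0.0188  0.0026]
 [ 0.0049  0.0235]
 [ 0.1923  0.2205]
 [ 0.1929  0.2206]]
[0.0035, 0.0119, 0.0307] [-0.0043, -0.0024, 0.0433] [-0.0016, -0.0037, 0.0436] [0.0044, -0.005, 0.047] [0.0014, -0.0051, 0.0478] [0.0023, -0.0012, 0.0483] [-0.0063, -0.0001, 0.0494] [0.0067, -0.0089, 0.0494] [-0.0018, -0.0076, 0.0504] [0.0074, -0.006, 0.0507] [-0.0048, -0.0079, 0.0513] [-0.0012, -0.0054, 0.0523] [-0.005, 0.0052, 0.0526] [-0.0031, 0.0144, 0.0527] [0.0061, 0.0008, 0.0533] [-0.006, -0.0005, 0.0533] [0.0051, -0.004, 0.0534] 
[... 2748 characters left out ...]
 0.17] [0.0033, -0.004, 0.1707] [-0.003, 0.0143, 0.183] [0.0054, 0.0143, 0.1847] [0.0024, 0.0121, 0.1865] [-0.0003, 0.0121, 0.1871] [0.0082, 0.0129, 0.1881] [0.0054, 0.0122, 0.1891] [-0.0052, 0.0138, 0.1901] [-0.0001, 0.0115, 0.1906] [-0.0028, 0.0114, 0.1911] [0.0058, 0.0133, 0.1916] [0.0005, 0.0137, 0.1923] [0.0029, 0.012, 0.1929] [-0.0024, 0.0126, 0.1935] [0.0035, 0.0143, 0.1945] [-0.04, 0.018, 0] [201.2 168.4]
[0.19, 0.018, 0] [274.2 154.8]
[-0.04, 0.018, 0.213] [193.1 106.9]
[0.06, -0.01, 0.213] [232.  106.3]
[0.19, -0.01, 0.213] [278.4  98.9]
[0.06, -0.01, 0.201] [232.2 110.2]
[0, 0, 0.057] [213.9 154.5]
[0, 0, 0.157] [210.9 125.7]
[0, 0, 0.073] [213.5 150.1]
[0, 0, 0.173] [210.4 120.7]
```

View pics/a3.png

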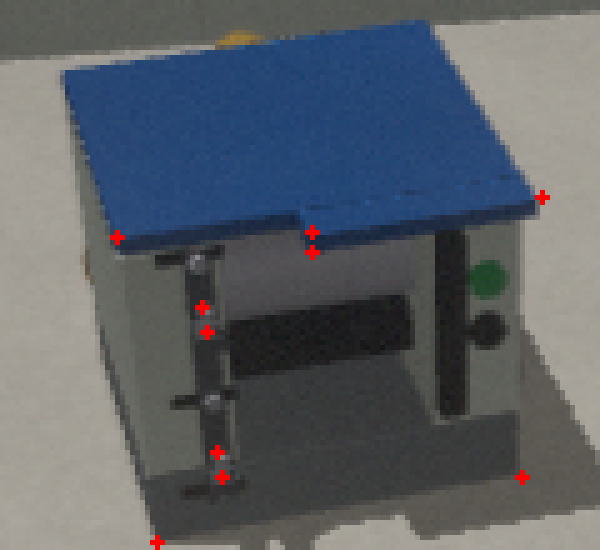

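```bash
cat >> h.py <<'E'
def cur():
    s=state();q=s["tool_rot"];T=np.eye(4);T[:3,:3]=R.from_quat([q[1],q[2],q[3],q[0]]).as_matrix();T[:3,3]=s["tool_pos"];return T,s
from scipy.linalg import logm,expm
def plan(Rt,pt,N,T=None):
    if T is None:T,s=cur();print("t",s["time"],"F",s["contact_force"],"M",s["ft_torque"],"w",s["gripper_width"],"q",s["joint_pos"])
    G=np.eye(4);G[:3,:3]=Rt;G[:3,3]=pt
    X=np.linalg.inv(T)@G;S=expm(np.real(logm(X))/N)
    r=R.from_matrix(S[:3,:3]).as_rotvec()
    print(N,"rows:",S[:3,3].round(5),r.round(4));
def stepT(T,row,N=1):
    for i in range(N):
        D=np.eye(4);D[:3,:3]=R.from_rotvec(row[3:6]).as_matrix();D[:3,3]=row[:3];T=T@D
    return T
a=np.radians(30)
RS=np.array([[0,np.cos(a),np.sin(a)],[1,0,0],[0,np.sin(a),-np.cos(a)]])  # grasp at stand, columns x,y,z
E
python3 - <<'E'
from h import *
print(RS,np.linalg.det(RS))
plan(RS,[.405,-.241,.277],16)
T,_=cur()
E
```

```text
[[ 0.     0.866  0.5  ]
 [ 1.     0.     0.   ]
 [ 0.     0.5   -0.866]] 1.0
t 0.85 F [-0.0509  0.8629 -0.1822] M [-0.0672 -0.0422 -0.0018] w 0.9982833230473421 q [-1.414   0.0527  1.6129 -0.      1.476  -0.119 ]
16 rows: [ 0.0289 -0.0028 -0.0019] [-0.028   0.0212 -0.079 ]
```

>>> step_arm([
  [0.0289, -0.0028, -0.0019, -0.028, 0.0212, -0.079, 0.06],
  [0.0289, -0.0028, -0.0019, -0.028, 0.0212, -0.079, 0.06],
  [0.0289, -0.0028, -0.0019, -0.028, 0.0212, -0.079, 0.06],
  [0.0289, -0.0028, -0.0019, -0.028, 0.0212, -0.079, 0.06],
  [0.0289, -0.0028, -0.0019, -0.028, 0.0212, -0.079, 0.06],
  [0.0289, -0.0028, -0.0019, -0.028, 0.0212, -0.079, 0.06],
  [0.0289, -0.0028, -0.0019, -0.028, 0.0212, -0.079, 0.06],
  [0.0289, -0.0028, -0.0019, -0.028, 0.0212, -0.079, 0.06],
])

```text
time: 1.65
tool_pos: [0.3506, -0.4611, 0.2564]
tool_rot: [0.098, 0.888, 0.438, 0.098]
contact_force: [0.6, -0.4, -0.7]
gripper_width: 0.702
```

>>> step_arm([
  [0.0289, -0.0028, -0.0019, -0.028, 0.0212, -0.079, 0.06],
  [0.0289, -0.0028, -0.0019, -0.028, 0.0212, -0.079, 0.06],
  [0.0289, -0.0028, -0.0019, -0.028, 0.0212, -0.079, 0.06],
  [0.0289, -0.0028, -0.0019, -0.028, 0.0212, -0.079, 0.06],
  [0.0289, -0.0028, -0.0019, -0.028, 0.0212, -0.079, 0.06],
  [0.0289, -0.0028, -0.0019, -0.028, 0.0212, -0.079, 0.06],
  [0.0289, -0.0028, -0.0019, -0.028, 0.0212, -0.079, 0.06],
  [0.0289, -0.0028, -0.0019, -0.028, 0.0212, -0.079, 0.06],
])

```text
time: 2.45
tool_pos: [0.4055, -0.24, 0.2769]
tool_rot: [0.184, 0.681, 0.684, 0.184]
contact_force: [-0.7, 0.8, -0.9]
gripper_width: 0.707
```

>>> step_arm([
  [0, 0, 0, 0, 0, 0, 0.06],
  [0, 0, 0, 0, 0, 0, 0.06],
])

```text
time: 2.65
tool_pos: [0.4054, -0.2413, 0.2769]
tool_rot: [0.184, 0.683, 0.683, 0.183]
contact_force: [-0.3, -0.5, 0.5]
gripper_width: 0.704
```

```bash
python3 - <<'E'
from h import *
T,_=cur();print(T)
plan(RS,[.405,-.241,.277],1)
save("wrist","w1")
save("side","s1",(170,180,290,340),4)
E
```

```text
[[ 0.0001  0.8656  0.5008  0.4054]
 [ 1.      0.0005 -0.0009 -0.2413]
 [-0.001   0.5008 -0.8656  0.2769]
 [ 0.      0.      0.      1.    ]]
t 2.65 F [-0.2665 -0.5112  0.5447] M [-0.0288  0.2528  0.0056] w 0.7036641383405258 q [-0.9458 -0.6683  2.1707  0.4303  1.3346 -0.9831]
1 rows: [ 0.0003 -0.0003 -0.0003] [0.0009 0.0009 0.0005]
```

View pics/w1.png

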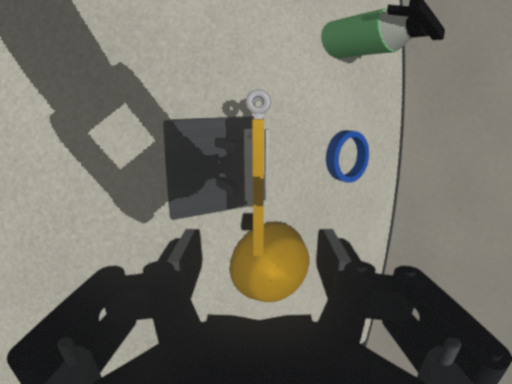

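View pics/s1_full.png

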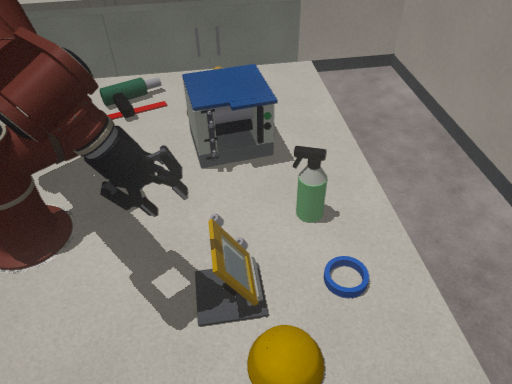

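>>> step_arm([
  [0, 0, 0.026, 0, 0, 0, 0.06],
  [0, 0, 0.026, 0, 0, 0, 0.06],
  [0, 0, 0.026, 0, 0, 0, 0.06],
  [0, 0, 0.026, 0, 0, 0, 0.06],
  [0, 0, 0.026, 0, 0, 0, 0.06],
  [0, 0, 0.026, 0, 0, 0, 0.06],
  [0, 0, 0, 0, 0, 0, 0.06],
])

```text
time: 3.45
tool_pos: [0.4825, -0.24, 0.1369]
tool_rot: [0.179, 0.684, 0.683, 0.183]
contact_force: [-0.7, 0.6, -0.4]
gripper_width: 0.701
```

```bash
python3 - <<'E'
from h import *
T,s=cur();print(T,s["contact_force"])
save("wrist","w2");save("side","s2",(170,180,290,340),4)
E
```

```text
[[-0.0008  0.8689  0.495   0.4825]
 [ 1.     -0.0022  0.0056 -0.24  ]
 [ 0.006   0.495  -0.8689  0.1369]
 [ 0.      0.      0.      1.    ]] [-0.6934  0.6125 -0.3543]
```

View pics/w2.png

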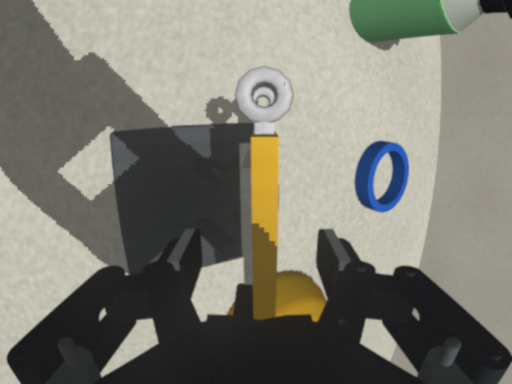

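View pics/s2.png

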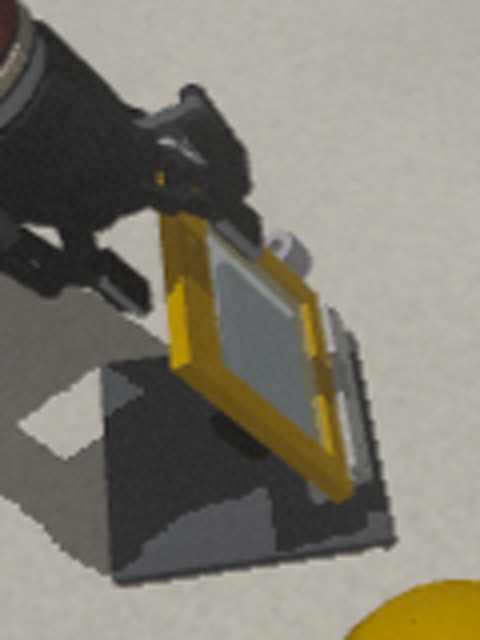

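>>> step_arm([
  [0, 0.002, -0.005, 0, 0, 0, 0.06],
  [0, 0, 0, 0, 0, 0, 0.03],
  [0, 0, 0, 0, 0, 0, 0.0],
  [0, 0, 0, 0, 0, 0, 0.0],
  [0, 0, 0, 0, 0, 0, 0.0],
  [0, 0, 0, 0, 0, 0, 0.0],
])

```text
time: 4.15
tool_pos: [0.4819, -0.2414, 0.1471]
tool_rot: [0.183, 0.683, 0.684, 0.182]
contact_force: [-8.4, 1.1, 5.4]
gripper_width: 0.106
```

```bash
python3 - <<'E'
from h import *
T,s=cur();print(T,s["contact_force"],s["ft_torque"])
save("wrist","w3")
E
```

```text
[[-0.0016  0.8669  0.4985  0.4819]
 [ 1.      0.0018  0.0001 -0.2414]
 [-0.0009  0.4985 -0.8669  0.1471]
 [ 0.      0.      0.      1.    ]] [-8.3678  1.0729  5.3919] [0.0612 1.335  0.0078]
```

View pics/w3.png

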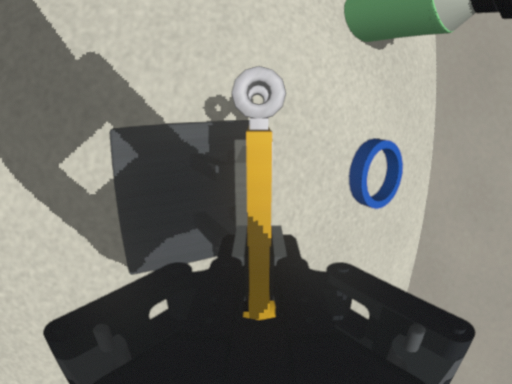

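>>> step_arm([
  [0, 0, 0, 0, 0, 0, 0.0],
  [0, 0, -0.01, 0, 0, 0, 0.0],
  [0, 0, -0.015, 0, 0, 0, 0.0],
  [0, 0, -0.02, 0, 0, 0, 0.0],
  [0, 0, -0.025, 0, 0, 0, 0.0],
  [0, 0, -0.03, 0, 0, 0, 0.0],
  [0, 0, -0.03, 0, 0, 0, 0.0],
  [0, 0, -0.01, 0, 0, 0, 0.0],
])

```text
time: 5.0
tool_pos: [0.4123, -0.242, 0.2713]
tool_rot: [0.186, 0.683, 0.683, 0.183]
contact_force: [0.0, -0.4, -2.2]
gripper_width: 0.105
```

```bash
cat >> h.py <<'E'
b=np.radians(7.1)
ex=np.array([np.cos(b),np.sin(b),0]);ey=np.array([-np.sin(b),np.cos(b),0])
RH=np.stack([ey,ex,[0,0,-1]],1)
E
python3 - <<'E'
from h import *
T,s=cur();print(T,s["contact_force"],s["ft_torque"],s["gripper_width"])
save("wrist","w4");save("side","s4")
plan(RH,[.519,-.010,.225],12)
E
```

```text
[[ 0.0005  0.8643  0.503   0.4123]
 [ 1.      0.0015 -0.0037 -0.242 ]
 [-0.0039  0.503  -0.8643  0.2713]
 [ 0.      0.      0.      1.    ]] [ 0.0198 -0.3612 -2.1668] [-0.0387  0.4646 -0.0252] 0.10522877336505775
t 5.1 F [-0.4285  0.1261 -2.3694] M [ 0.036   0.4984 -0.0154] w 0.10094771476518583 q [-0.9304 -0.649   2.172   0.4284  1.3076 -0.9779]
12 rows: [0.0188 0.0086 0.0063] [ 0.0438  0.0029 -0.0101]
```

View pics/w4.png

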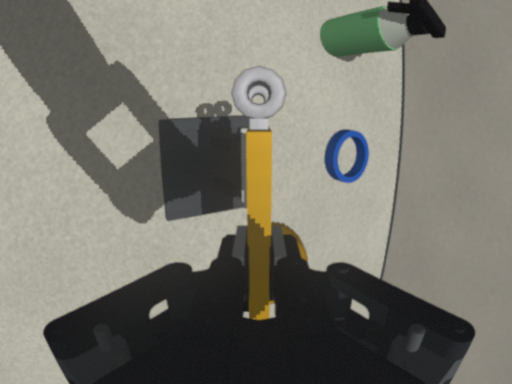

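View pics/s4.png

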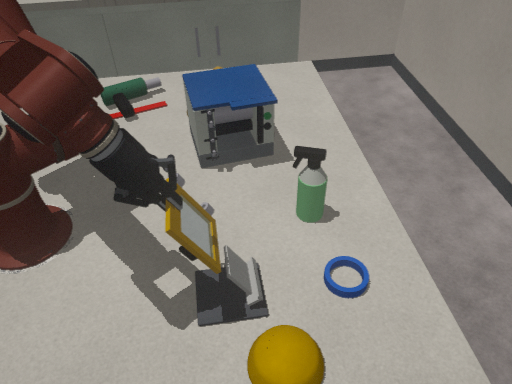

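```bash
python3 - <<'E'
from h import *
T,_=cur()
from scipy.spatial.transform import Slerp
S=Slerp([0,1],R.from_matrix([T[:3,:3],RH]));Rm=S(.4).as_matrix()
plan(Rm,[.455,-.12,.29],6,T)
G=np.eye(4);G[:3,:3]=Rm;G[:3,3]=[.455,-.12,.29]
plan(RH,[.519,-.010,.225],8,G)
E
```

```text
6 rows: [ 0.0201  0.0083 -0.    ] [ 0.035   0.0023 -0.0081]
8 rows: [0.0131 0.0076 0.0095] [ 0.0394  0.0026 -0.0091]
```

>>> step_arm([
  [0.0201, 0.0083, 0, 0.035, 0.0023, -0.0081, 0],
  [0.0201, 0.0083, 0, 0.035, 0.0023, -0.0081, 0],
  [0.0201, 0.0083, 0, 0.035, 0.0023, -0.0081, 0],
  [0.0201, 0.0083, 0, 0.035, 0.0023, -0.0081, 0],
  [0.0201, 0.0083, 0, 0.035, 0.0023, -0.0081, 0],
  [0.0201, 0.0083, 0, 0.035, 0.0023, -0.0081, 0],
])

```text
time: 5.7
tool_pos: [0.4551, -0.118, 0.286]
tool_rot: [0.108, 0.68, 0.717, 0.11]
contact_force: [0.5, 0.3, -2.1]
gripper_width: 0.103
```

>>> step_arm([
  [0.0131, 0.0076, 0.0095, 0.0394, 0.0026, -0.0091, 0],
  [0.0131, 0.0076, 0.0095, 0.0394, 0.0026, -0.0091, 0],
  [0.0131, 0.0076, 0.0095, 0.0394, 0.0026, -0.0091, 0],
  [0.0131, 0.0076, 0.0095, 0.0394, 0.0026, -0.0091, 0],
  [0.0131, 0.0076, 0.0095, 0.0394, 0.0026, -0.0091, 0],
  [0.0131, 0.0076, 0.0095, 0.0394, 0.0026, -0.0091, 0],
  [0.0131, 0.0076, 0.0095, 0.0394, 0.0026, -0.0091, 0],
  [0.0131, 0.0076, 0.0095, 0.0394, 0.0026, -0.0091, 0],
])

```text
time: 6.5
tool_pos: [0.5187, -0.008, 0.221]
tool_rot: [-0.004, 0.661, 0.75, -0.001]
contact_force: [0.4, -0.2, -2.7]
gripper_width: 0.103
```

>>> step_arm([
  [0, 0, 0, 0, 0, 0, 0],
  [0, 0, 0, 0, 0, 0, 0],
])

```text
time: 6.7
tool_pos: [0.5184, -0.009, 0.2219]
tool_rot: [-0.003, 0.661, 0.75, -0.001]
contact_force: [-0.8, -0.2, -3.7]
gripper_width: 0.102
```

```bash
python3 - <<'E'
from h import *
T,s=cur();print(T,s["gripper_width"])
plan(RH,[.519,-.010,.225],1)
save("wrist","w5");save("side","s5",(170,50,320,250),3)
E
```

```text
[[-0.1262  0.992  -0.0051  0.5184]
 [ 0.992   0.1262  0.0026 -0.009 ]
 [ 0.0032 -0.0047 -1.      0.2219]
 [ 0.      0.      0.      1.    ]] 0.10205329974189317
t 6.7 F [-0.8043 -0.1959 -3.7422] M [-0.0111 -0.0228 -0.0078] w 0.10205329974189317 q [-0.1619 -0.1959  1.8646  0.0017  1.4784 -0.2886]
1 rows: [-0.0011  0.0004 -0.0031] [-0.0047 -0.0032  0.0027]
```

View pics/w5.png

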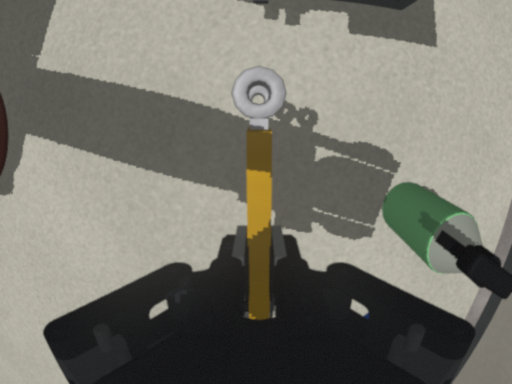

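View pics/s5.png

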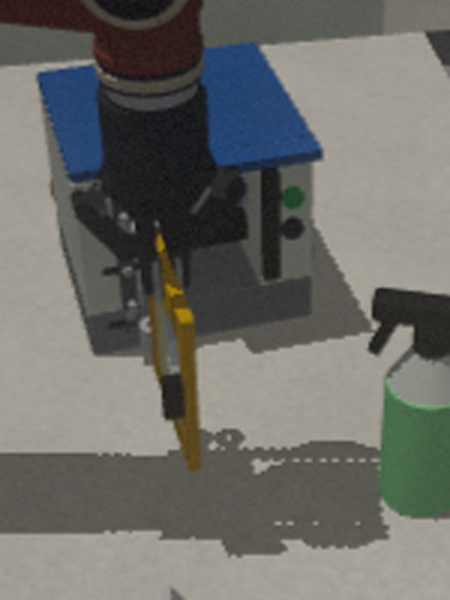

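```bash
python3 - <<'E'
from h import *
plan(RH,[.5103,.0595,.2015],4)
E
```

```text
t 6.8 F [-0.2344  0.1341 -3.2217] M [-0.0103  0.0031 -0.0064] w 0.1018511643779903 q [-0.1632 -0.1983  1.8638  0.0017  1.4786 -0.2885]
4 rows: [0.0174 0.0001 0.0056] [-0.0005 -0.0006  0.0003]
```

>>> step_arm([
  [0.0174, 0, 0.0056, 0, 0, 0, 0],
  [0.0174, 0, 0.0056, 0, 0, 0, 0],
  [0.0174, 0, 0.0056, 0, 0, 0, 0],
  [0.0174, 0, 0.0056, 0, 0, 0, 0],
  [0, 0, 0, 0, 0, 0, 0],
  [0, 0, 0, 0, 0, 0, 0],
  [0, 0, 0, 0, 0, 0, 0],
])

```text
time: 7.5
tool_pos: [0.5106, 0.0586, 0.2026]
tool_rot: [-0.001, 0.662, 0.75, 0.0]
contact_force: [0.4, 0.7, -3.9]
gripper_width: 0.104
```

```bash
python3 - <<'E'
from h import *
T,s=cur();print(T,s["contact_force"])
save("wrist","w6",(160,0,360,150),4);save("side","s6",(170,60,290,200),4)
print(proj("wrist",[[.4947,.1839,.173],[.4947,.1839,.157],[.4947,.1839,.073]]))
E
```

```text
[[-0.124   0.9923 -0.0004  0.5106]
 [ 0.9923  0.124   0.0015  0.0586]
 [ 0.0016 -0.0002 -1.      0.2026]
 [ 0.      0.      0.      1.    ]] [ 0.4468  0.6718 -3.8519]
[[259.3161  14.671 ]
 [259.3016  22.2535]
 [259.2511  48.2587]]
```

View pics/w6.png

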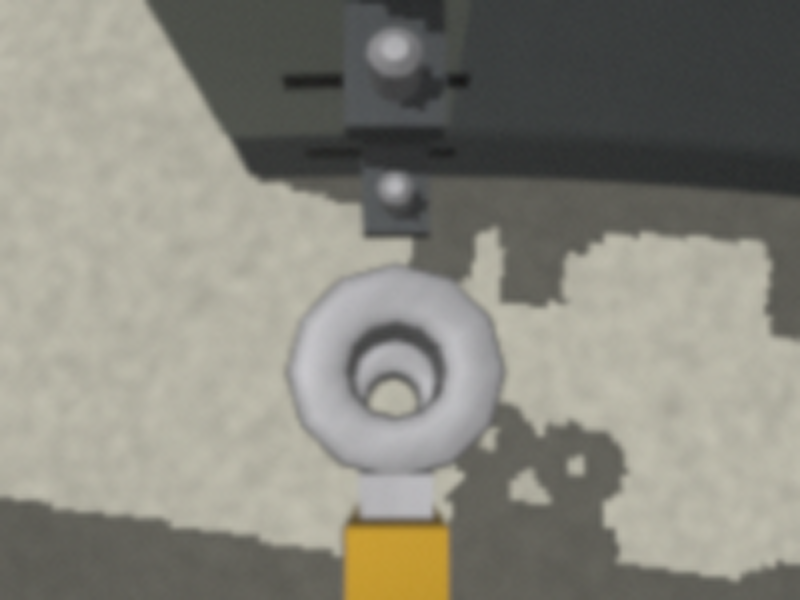

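View pics/s6.png

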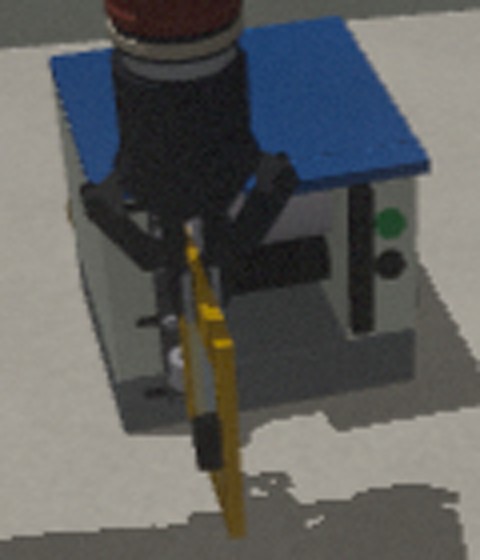

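```bash
cat >> h.py <<'E'
def onz(n,u,v,z):
    c=camera_info(n);K=np.array(c["intrinsics"]);T=np.array(c["world_from_camera"])
    x=(u-K[0,2])/K[0,0];y=(v-K[1,2])/K[1,1];th=np.hypot(x,y)
    d=np.array([x,y,1.]) if n!="wrist" else np.array([np.sin(th)*x/th,np.sin(th)*y/th,np.cos(th)])
    d=T[:3,:3]@d;return T[:3,3]+d*(z-T[2,3])/d[2]
E
python3 - <<'E'
from h import *
T,s=cur();d=np.load("w6.npy")
p,u,v=cloud("wrist",d)
def at(c,r,k=1):
    m=(abs(u-c)<=k)&(abs(v-r)<=k);return np.median(p[m],0)
for name,c,r in [("pinU",258.5,12),("pinL",258.7,46.5),("ringL",237,92),("ringR",280,92),("ringB",259,113),("ringT",259,72),("frame top",259,140)]:print(name,at(c,r))
print("pinU",onz("wrist",258.5,12,.173),"pinL",onz("wrist",258.7,46.3,.073))
for z in [.214,.217,.220]:
    L=onz("wrist",232.5,92,z);Rr=onz("wrist",285.7,92,z);print(z,"bore",onz("wrist",258.8,91.3,z),"diam",np.linalg.norm(L-Rr))
print(camera_info("wrist")["world_from_camera"])
print("tool pred hinge",(T@[.0754,0,0,1])[:3])
E
```

```text
pinU [0.494  0.1857 0.1731]
pinL [0.4938 0.1854 0.073 ]
ringL [0.4912 0.1339 0.2164]
ringR [0.5096 0.1361 0.2164]
ringB [0.5017 0.1258 0.2164]
ringT [0.4995 0.1436 0.2162]
frame top [0.503  0.1156 0.2304]
pinU [0.494  0.1856 0.173 ] pinL [0.494  0.1857 0.073 ]
0.214 bore [0.5004 0.1353 0.214 ] diam 0.023197010429137344
0.217 bore [0.5005 0.1352 0.217 ] diam 0.02266759772086681
0.22 bore [0.5005 0.135  0.22  ] diam 0.02213818501259627
[[ 0.9924  0.1185  0.0317  0.5016]
 [ 0.1227 -0.9563 -0.2653  0.1273]
 [-0.0012  0.2672 -0.9636  0.3454]
 [ 0.      0.      0.      1.    ]]
tool pred hinge [0.5013 0.1335 0.2026]
```

>>> step_arm([
  [0.017, 0, 0, 0, 0, 0, 0],
  [0.017, 0, 0, 0, 0, 0, 0],
  [0.017, 0, 0, 0, 0, 0, 0],
  [0, 0, 0, 0, 0, 0, 0],
  [0, 0, 0, 0, 0, 0, 0],
  [0, 0, 0, 0, 0, 0, 0],
])

```text
time: 8.2
tool_pos: [0.5041, 0.1094, 0.2021]
tool_rot: [-0.001, 0.662, 0.75, 0.0]
contact_force: [0.2, -0.6, -1.9]
gripper_width: 0.103
```

```bash
python3 - <<'E'
from h import *
T,s=cur();print(T,s["contact_force"])
im,d=save("wrist","w7",(160,0,360,150),4)[0],np.load("w7.npy")
p,u,v=cloud("wrist",d)
def at(c,r,k=1):
    m=(abs(u-c)<=k)&(abs(v-r)<=k);return np.median(p[m],0)
for name,c,r in [("ringL",237,92),("ringR",280,92),("ringB",259,113),("ringT",259,72)]:print(name,at(c,r))
print(proj("wrist",[[.494,.1857,.173],[.494,.1857,.157]]))
E
```

```text
[[-0.1242  0.9923 -0.0017  0.5041]
 [ 0.9923  0.1242  0.0017  0.1094]
 [ 0.0019 -0.0015 -1.      0.2021]
 [ 0.      0.      0.      1.    ]] [ 0.2301 -0.5546 -1.9458]
ringL [0.4847 0.1845 0.216 ]
ringR [0.5029 0.1867 0.2155]
ringB [0.4952 0.1765 0.2161]
ringT [0.493  0.1942 0.2157]
[[259.0741  96.0984]
 [259.1054  97.2479]]
```

View pics/w7.png

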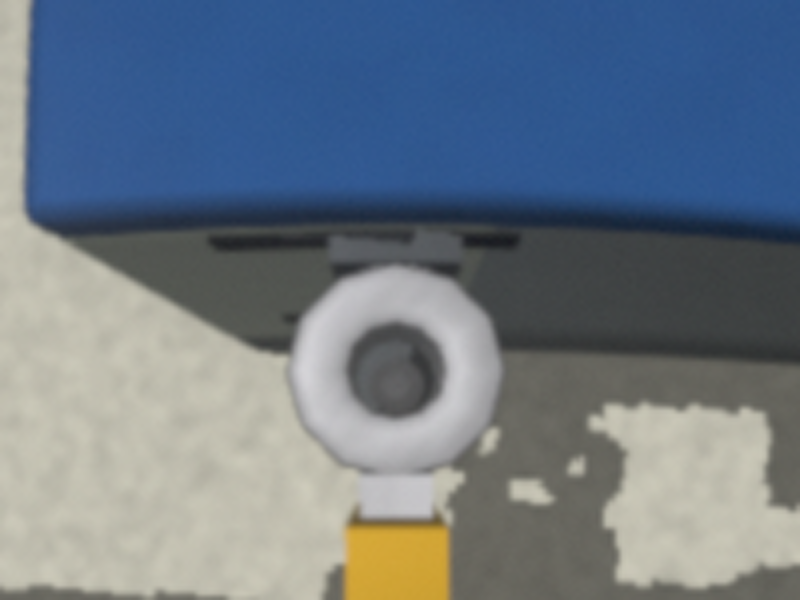

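```bash
python3 - <<'E'
from h import *
im=cv2.imread("pics/w7_full.png")[78:108,242:276].astype(float)
g=np.clip((im-30)*2.5,0,255).astype(np.uint8)
cv2.imwrite("pics/w7z.png",cv2.resize(g,None,fx=16,fy=16,interpolation=cv2.INTER_CUBIC))
print(onz("wrist",260,94.5,.173),onz("wrist",259,95,.173))
print(proj("wrist",[[.494,.1855,.2157],[.494,.1855,.1917]]))
E
```

```text
[0.4944 0.1867 0.173 ] [0.4939 0.1863 0.173 ]
[[258.895   92.097 ]
 [258.9807  94.8355]]
```

View pics/w7z.png

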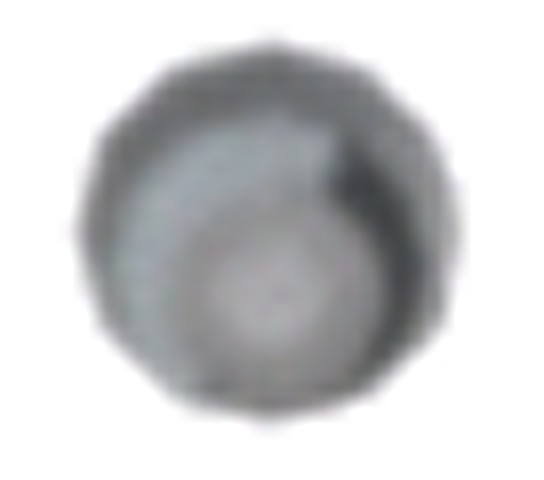

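>>> step_arm([
  [0, 0, 0.005, 0, 0, 0, 0],
  [0, 0, 0.005, 0, 0, 0, 0],
  [0, 0, 0.004, 0, 0, 0, 0],
  [0, 0, 0.003, 0, 0, 0, 0],
  [0, 0, 0.003, 0, 0, 0, 0],
  [0, 0, 0.003, 0, 0, 0, 0],
  [0, 0, 0, 0, 0, 0, 0],
  [0, 0, 0, 0, 0, 0, 0],
])

```text
time: 9.05
tool_pos: [0.5039, 0.1101, 0.179]
tool_rot: [-0.001, 0.661, 0.75, 0.0]
contact_force: [0.5, -0.1, -3.1]
gripper_width: 0.105
```

```bash
python3 - <<'E'
from h import *
T,s=cur();print(T,s["contact_force"],s["ft_torque"])
im,d=save("wrist","w8",(160,0,360,150),4)[0],np.load("w8.npy")
p,u,v=cloud("wrist",d)
def at(c,r,k=1):
    m=(abs(u-c)<=k)&(abs(v-r)<=k);return np.median(p[m],0)
for name,c,r in [("ringL",237,92),("ringR",280,92),("ringB",259,113),("ringT",259,72)]:print(name,at(c,r))
E
```

```text
[[-0.125   0.9922 -0.0017  0.5039]
 [ 0.9922  0.125   0.0018  0.1101]
 [ 0.002  -0.0015 -1.      0.179 ]
 [ 0.      0.      0.      1.    ]] [ 0.4984 -0.1369 -3.1332] [-0.1208 -0.1161 -0.0039]
ringL [0.4845 0.1852 0.1926]
ringR [0.5027 0.1875 0.1928]
ringB [0.495  0.1773 0.1931]
ringT [0.4928 0.195  0.1931]
```

View pics/w8.png

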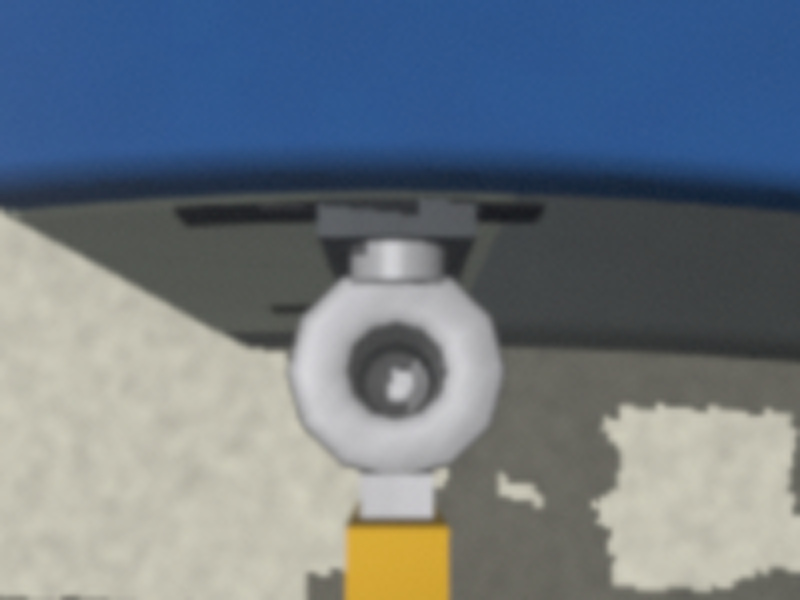

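>>> step_arm([
  [-0.0006, 0, 0.002, 0, 0, 0, 0],
  [0, 0, 0.002, 0, 0, 0, 0],
  [0, 0, 0.002, 0, 0, 0, 0],
  [0, 0, 0.002, 0, 0, 0, 0],
  [0, 0, 0.002, 0, 0, 0, 0],
  [0, 0, 0, 0, 0, 0, 0],
  [0, 0, 0, 0, 0, 0, 0],
])

```text
time: 9.8
tool_pos: [0.5039, 0.1096, 0.169]
tool_rot: [-0.001, 0.661, 0.75, 0.0]
contact_force: [0.6, -1.3, -2.9]
gripper_width: 0.105
```

>>> step_arm([
  [0, 0, 0.001, 0, 0, 0, 0],
  [0, 0, 0.001, 0, 0, 0, 0],
  [0, 0, 0, 0, 0, 0, 0],
  [0, 0, 0, 0, 0, 0, 0],
])

```text
time: 10.2
tool_pos: [0.504, 0.1096, 0.1673]
tool_rot: [-0.001, 0.661, 0.75, 0.0]
contact_force: [-0.4, -0.5, -1.2]
gripper_width: 0.108
```

```bash
python3 - <<'E'
from h import *
T,s=cur();print(T,s["contact_force"],s["ft_torque"])
im,d=save("wrist","w9",(160,0,360,150),4)[0],np.load("w9.npy")
p,u,v=cloud("wrist",d)
def at(c,r,k=1):
    m=(abs(u-c)<=k)&(abs(v-r)<=k);return np.median(p[m],0)
for name,c,r in [("ringL",237,92),("ringR",280,92),("ringB",259,113),("ringT",259,72)]:print(name,at(c,r))
E
```

```text
[[-0.125   0.9922 -0.0016  0.504 ]
 [ 0.9921  0.125   0.002   0.1096]
 [ 0.0022 -0.0013 -1.      0.1673]
 [ 0.      0.      0.      1.    ]] [-0.3991 -0.5464 -1.1784] [-0.0269  0.0202  0.0156]
ringL [0.4845 0.1847 0.1807]
ringR [0.5028 0.1869 0.1815]
ringB [0.495  0.1767 0.1815]
ringT [0.4928 0.1945 0.1813]
```

Home height (ring top 181 mm) and the force is unloading. Press another millimetre, then release.

>>> step_arm([
  [0, 0, 0.001, 0, 0, 0, 0],
  [0, 0, 0, 0, 0, 0, 0],
  [0, 0, 0, 0, 0, 0, 0],
])

```text
time: 10.55
tool_pos: [0.5043, 0.1095, 0.1671]
tool_rot: [-0.001, 0.661, 0.75, 0.0]
contact_force: [-1.1, -1.7, 4.3]
gripper_width: 0.104
```

>>> step_arm([
  [0, 0, 0, 0, 0, 0, 0.02],
  [0, 0, 0, 0, 0, 0, 0.03],
  [0, 0, 0, 0, 0, 0, 0.03],
  [0, 0, 0, 0, 0, 0, 0.03],
])

```text
time: 10.95
tool_pos: [0.5038, 0.1097, 0.1657]
tool_rot: [-0.002, 0.661, 0.75, 0.0]
contact_force: [-0.2, -0.1, 0.0]
gripper_width: 0.353
```

```bash
python3 - <<'E'
from h import *
T,s=cur();print(T,s["contact_force"],s["ft_torque"],s["joint_pos"])
im,d=save("wrist","w10")[0],np.load("w10.npy")
p,u,v=cloud("wrist",d)
def at(c,r,k=1):
    m=(abs(u-c)<=k)&(abs(v-r)<=k);return np.median(p[m],0)
for name,c,r in [("ringL",237,92),("ringR",280,92),("ringB",259,113),("ringT",259,72)]:print(name,at(c,r))
save("side","s10",(170,60,290,200),4)
E
```

```text
[[-0.125   0.9922 -0.0022  0.5038]
 [ 0.9922  0.125   0.002   0.1097]
 [ 0.0023 -0.002  -1.      0.1657]
 [ 0.      0.      0.      1.    ]] [-0.2137 -0.0618  0.0172] [0.0318 0.0187 0.0099] [ 0.0687 -0.1613  1.9299  0.0022  1.3751 -0.0571]
ringL [0.4845 0.1846 0.1816]
ringR [0.5025 0.1869 0.1813]
ringB [0.4948 0.1768 0.1812]
ringT [0.4926 0.1943 0.1815]
```

View pics/w10.png

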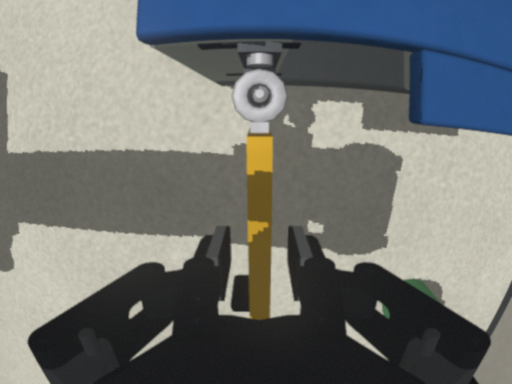

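View pics/s10.png

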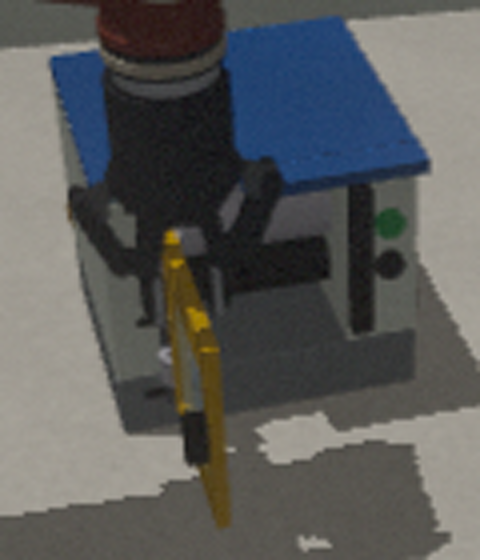

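>>> step_arm([
  [0, 0, -0.005, 0, 0, 0, 0.03],
  [0, 0, -0.015, 0, 0, 0, 0.03],
  [0, 0, -0.025, 0, 0, 0, 0.03],
  [0, 0, -0.025, 0, 0, 0, 0.0],
  [0, 0, -0.01, 0, 0, 0, 0.0],
  [0, 0, 0, 0, 0, 0, 0.0],
])

```text
time: 11.65
tool_pos: [0.5053, 0.1095, 0.2491]
tool_rot: [0.0, 0.661, 0.75, 0.002]
contact_force: [0.6, 0.0, -0.6]
gripper_width: -0.001
```

```bash
cat >> h.py <<'E'
P0=np.array([.494,.1856,0]);Z=np.array([0,0,1.])
zt=.5*ey-np.cos(a)*Z; xt=np.cos(a)*ey+.5*Z
RP=np.stack([xt,np.cross(zt,xt),zt],1)
def Q(qx,qy,z): return P0+qx*ex+qy*ey+z*Z
E
python3 - <<'E'
from h import *
print(np.linalg.det(RP))
T,s=cur();print(T)
plan(RP,Q(-.06,-.105,.25),6)
save("side","s11",(170,60,290,200),4)
E
```

```text
1.0000000000000002
[[-0.125   0.9921  0.0032  0.5053]
 [ 0.9921  0.125   0.0023  0.1095]
 [ 0.0019  0.0035 -1.      0.2491]
 [ 0.      0.      0.      1.    ]]
t 11.65 F [ 0.5727  0.0405 -0.5946] M [-0.0499  0.0211 -0.0113] w -0.0014909093899153642 q [ 0.0683 -0.2218  1.8415  0.0021  1.5185 -0.0572]
6 rows: [-0.0046 -0.0103 -0.0012] [0.0005 0.0869 0.0004]
```

View pics/s11.png

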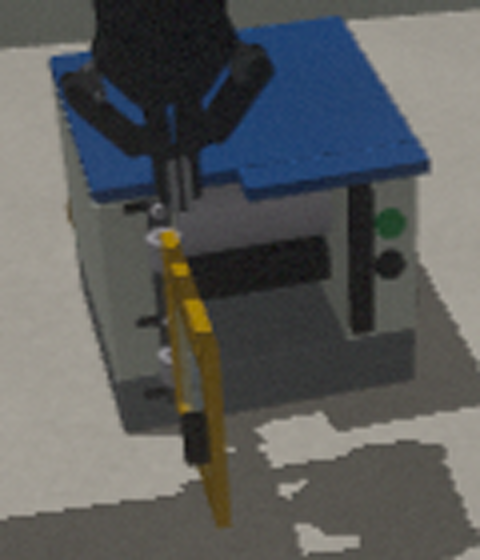

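>>> step_arm([
  [-0.0046, -0.0103, -0.0012, 0, 0.0869, 0, 0],
  [-0.0046, -0.0103, -0.0012, 0, 0.0869, 0, 0],
  [-0.0046, -0.0103, -0.0012, 0, 0.0869, 0, 0],
  [-0.0046, -0.0103, -0.0012, 0, 0.0869, 0, 0],
  [-0.0046, -0.0103, -0.0012, 0, 0.0869, 0, 0],
  [-0.0046, -0.0103, -0.0012, 0, 0.0869, 0, 0],
  [0, 0, 0, 0, 0, 0, 0],
])

```text
time: 12.4
tool_pos: [0.4447, 0.0724, 0.2439]
tool_rot: [-0.197, 0.641, 0.722, 0.17]
contact_force: [-0.4, 0.3, -0.2]
gripper_width: -0.002
```

```bash
python3 - <<'E'
from h import *
T,s=cur();print(T,s["joint_pos"])
def mv(q0,q1,n):print(q0,q1,n,((RP.T@(Q(*q1)-Q(*q0)))/n).round(5))
plan(RP,Q(-.06,-.105,.172),4)
# arc
prev=None
for f in [90,80,70,60,50,40,30,20,10,5]:
    r=.105;d=.015+.007*np.sin(np.radians(f));c,s=np.cos(np.radians(f)),np.sin(np.radians(f))
    q=(r*c-d*s,-r*s-d*c,.172)
    if prev is None:mv((-.06,-.105,.172),q,3)
    else: mv(prev,q,1)
    prev=q
E
```

```text
[[-0.1012  0.9926 -0.067   0.4447]
 [ 0.8589  0.1212  0.4976  0.0724]
 [ 0.502  -0.0072 -0.8648  0.2439]
 [ 0.      0.      0.      1.    ]] [-0.302  -0.3217  1.9938  0.4764  1.6946 -0.416 ]
t 12.4 F [-0.4492  0.3395 -0.1784] M [-0.2659 -0.0378  0.0065] w -0.002112951837874284 q [-0.302  -0.3217  1.9938  0.4764  1.6946 -0.416 ]
4 rows: [-0.0088  0.0008  0.0157] [-0.0013 -0.0006 -0.0014]
(-0.06, -0.105, 0.172) (np.float64(-0.021999999999999992), np.float64(-0.105), 0.172) 3 [-0.      0.0127 -0.    ]
(np.float64(-0.021999999999999992), np.float64(-0.105), 0.172) (np.float64(-0.0033279818129061042), np.float64(-0.10720660723292563), 0.172) 1 [-0.0019  0.0187 -0.0011]
(np.float64(-0.0033279818129061042), np.float64(-0.10720660723292563), 0.172) (np.float64(0.01563557018649018), np.float64(-0.10604778396630829), 0.172) 1 [0.001  0.019  0.0006]
(np.float64(0.01563557018649018), np.float64(-0.10604778396630829), 0.172) (np.float64(0.03425961894323343), np.float64(-0.1014637563106116), 0.172) 1 [0.004  0.0186 0.0023]
(np.float64(0.03425961894323343), np.float64(-0.1014637563106116), 0.172) (
[... 268 characters left out ...]
]
(np.float64(0.06790062100402885), np.float64(-0.082430192799414), 0.172) (np.float64(0.08168266739736607), np.float64(-0.0685214699700121), 0.172) 1 [0.012  0.0138 0.0069]
(np.float64(0.08168266739736607), np.float64(-0.0685214699700121), 0.172) (np.float64(0.09271857858355177), np.float64(-0.05225726099488673), 0.172) 1 [0.0141 0.011  0.0081]
(np.float64(0.09271857858355177), np.float64(-0.05225726099488673), 0.172) (np.float64(0.10058901557402856), np.float64(-0.034202245451850646), 0.172) 1 [0.0156 0.0079 0.009 ]
(np.float64(0.10058901557402856), np.float64(-0.034202245451850646), 0.172) (np.float64(0.10323993429396114), np.float64(-0.024702042081714545), 0.172) 1 [0.0082 0.0027 0.0047]
```

>>> step_arm([
  [-0.0088, 0.0008, 0.0157, 0, 0, 0, 0],
  [-0.0088, 0.0008, 0.0157, 0, 0, 0, 0],
  [-0.0088, 0.0008, 0.0157, 0, 0, 0, 0],
  [-0.0088, 0.0008, 0.0157, 0, 0, 0, 0],
  [0, 0.0095, 0, 0, 0, 0, 0],
  [0, 0.0095, 0, 0, 0, 0, 0],
  [0, 0.0095, 0, 0, 0, 0, 0],
  [0, 0.0095, 0, 0, 0, 0, 0],
])

```text
time: 13.2
tool_pos: [0.4887, 0.0799, 0.1762]
tool_rot: [-0.194, 0.639, 0.725, 0.171]
contact_force: [-0.3, 0.0, 1.9]
gripper_width: -0.005
```

```bash
python3 - <<'E'
from h import *
T,s=cur();q=T[:3,3]-P0;print("slit",q@ex,q@ey,q[2],s["contact_force"])
save("side","s12",(170,60,290,200),4);save("wrist","w12")
E
```

```text
slit -0.018371135853808902 -0.10423470393757414 0.17623595152138802 [-0.2513  0.0379  1.8912]
```

View pics/s12.png

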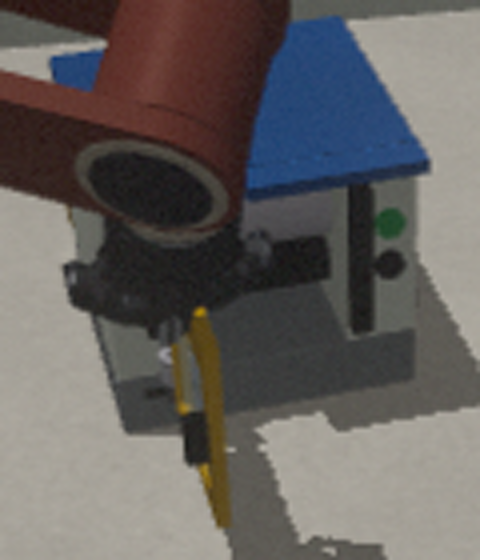

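View pics/w12.png

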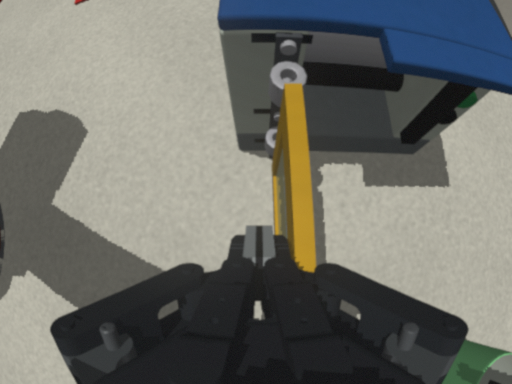

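>>> step_arm([
  [-0.001, 0.0094, -0.0005, 0, 0, 0, 0],
  [-0.001, 0.0094, -0.0005, 0, 0, 0, 0],
  [0.0005, 0.0095, 0.0003, 0, 0, 0, 0],
  [0.0005, 0.0095, 0.0003, 0, 0, 0, 0],
  [0.002, 0.0093, 0.0012, 0, 0, 0, 0],
  [0.002, 0.0093, 0.0012, 0, 0, 0, 0],
  [0.0035, 0.0088, 0.002, 0, 0, 0, 0],
  [0.0035, 0.0088, 0.002, 0, 0, 0, 0],
])

```text
time: 14.1
tool_pos: [0.5596, 0.1011, 0.1747]
tool_rot: [-0.195, 0.639, 0.724, 0.171]
contact_force: [-0.1, 0.6, 0.3]
gripper_width: 0.0
```

```bash
python3 - <<'E'
from h import *
T,s=cur();q=T[:3,3]-P0;print("slit",q@ex,q@ey,q[2],s["contact_force"])
save("side","s13",(170,60,290,200),4);save("wrist","w13")
E
```

```text
slit 0.05461791209455716 -0.09195686168581539 0.17474137203041057 [-0.0604  0.632   0.338 ]
```

View pics/w13.png

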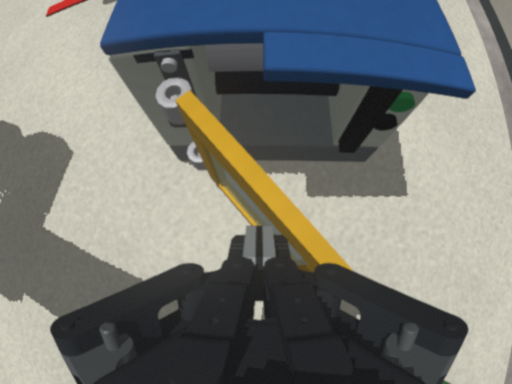

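Swinging well. Continue to about 10°.

>>> step_arm([
  [0.0048, 0.008, 0.0028, 0, 0, 0, 0],
  [0.0048, 0.008, 0.0028, 0, 0, 0, 0],
  [0.006, 0.0069, 0.0035, 0, 0, 0, 0],
  [0.006, 0.0069, 0.0035, 0, 0, 0, 0],
  [0.007, 0.0055, 0.004, 0, 0, 0, 0],
  [0.007, 0.0055, 0.004, 0, 0, 0, 0],
  [0.0078, 0.004, 0.0045, 0, 0, 0, 0],
  [0.0078, 0.004, 0.0045, 0, 0, 0, 0],
])

```text
time: 15.0
tool_pos: [0.6001, 0.1662, 0.1746]
tool_rot: [-0.195, 0.639, 0.724, 0.171]
contact_force: [0.3, -0.8, -0.7]
gripper_width: 0.005
```

```bash
python3 - <<'E'
from h import *
T,s=cur();q=T[:3,3]-P0;print("slit",q@ex,q@ey,q[2],s["contact_force"],s["joint_pos"])
save("side","s14",(170,60,290,200),4);save("wrist","w14")
E
```

```text
slit 0.10286371091125503 -0.032334230078479534 0.17463497058528124 [ 0.2695 -0.7599 -0.696 ] [-0.0756  0.1116  1.7118  0.5156  1.4522 -0.298 ]
```

View pics/w14.png

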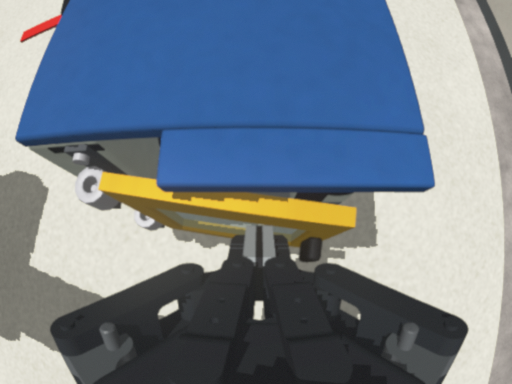

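View pics/s14.png

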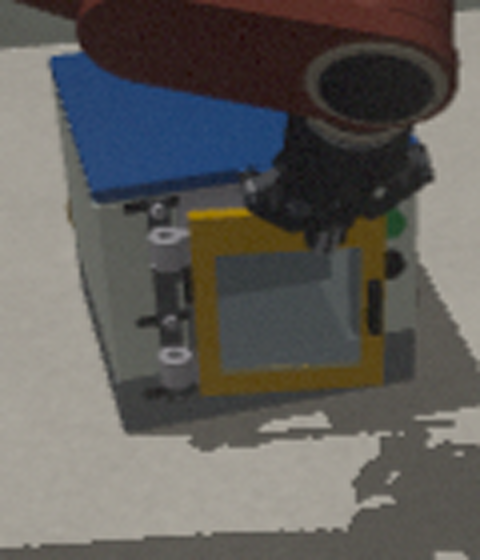

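>>> step_arm([
  [0.0026, 0, 0.0015, 0, 0, 0, 0],
  [0.0026, 0, 0.0015, 0, 0, 0, 0],
  [0.0026, 0, 0.0015, 0, 0, 0, 0],
  [0.0017, 0, 0.001, 0, 0, 0, 0],
  [0.0017, 0, 0.001, 0, 0, 0, 0],
])

```text
time: 15.6
tool_pos: [0.5983, 0.1782, 0.1747]
tool_rot: [-0.195, 0.639, 0.724, 0.171]
contact_force: [-0.8, -0.1, -0.6]
gripper_width: -0.002
```

>>> step_arm([
  [0.0017, 0, 0.001, 0, 0, 0, 0],
  [0.0009, 0, 0.0005, 0, 0, 0, 0],
])

```text
time: 15.8
tool_pos: [0.5979, 0.1813, 0.1747]
tool_rot: [-0.195, 0.639, 0.724, 0.171]
contact_force: [-0.3, -0.2, 1.1]
gripper_width: -0.001
```

```bash
cat >> h.py <<'E'
def dooredge(n,name):
    im=cv2.imread(f"pics/{name}_full.png");d=np.load(name+".npy");h=cv2.cvtColor(im,cv2.COLOR_BGR2HSV)
    y=(h[...,0]>12)&(h[...,0]<32)&(h[...,1]>120)
    p,u,v=cloud(n,d,y);q=p-P0;l=np.stack([q@ex,q@ey,q[:,2]],1)
    k=(l[:,0]>0)&(l[:,0]<.18)&(abs(l[:,1])<.17)&(l[:,2]<.21)&(l[:,2]>.03);l=l[k]
    if len(l)<20:print("few");return
    print(n,len(l),"x range",l[:,0].min(),l[:,0].max(),"z",np.percentile(l[:,2],[1,99]))
    top=l[l[:,2]>.191]
    for a_,b_ in [(.01,.04),(.04,.07),(.07,.1),(.1,.13),(.13,.16)]:
        m=(l[:,0]>a_)&(l[:,0]<b_);t=(top[:,0]>a_)&(top[:,0]<b_)
        print(a_,m.sum(),np.percentile(l[m,1],[5,50,95]) if m.sum() else "",np.percentile(top[t],[5,50,95],0)[:,1] if t.sum() else "")
E
python3 - <<'E'
from h import *
T,s=cur();q=T[:3,3]-P0;print("slit",q@ex,q@ey,q[2],s["contact_force"])
save("side","s15",(170,60,290,200),4);save("wrist","w15")
dooredge("side","s15");dooredge("wrist","w15")
E
```

```text
slit 0.10257560294419435 -0.01709041549186667 0.1746547454131683 [-0.3435 -0.1693  1.1402]
side 847 x range 0.015666550084902028 0.15021194490691914 z [0.0421 0.1931]
0.01 300 [-0.0109 -0.0072 -0.0016] [-0.0108 -0.0051  0.0011]
0.04 172 [-0.0114 -0.0076 -0.0019] [-0.0102 -0.0055 -0.0005]
0.07 106 [-0.0126 -0.0088 -0.0057] 
0.1 69 [-0.0237 -0.0104 -0.0065] [-0.0522 -0.0493 -0.0375]
0.13 200 [-0.0137 -0.0106 -0.0072] 
wrist 2939 x range 2.5151720401191213e-07 0.15029143907422754 z [0.0591 0.196 ]
0.01 1322 [-0.0061 -0.0041  0.004 ] [-0.005  -0.0005  0.0043]
0.04 678 [-0.0067 -0.0042  0.0037] [-0.0055 -0.001   0.0039]
0.07 184 [-0.0073 -0.0069 -0.0044] 
0.1 205 [-0.0086 -0.0082 -0.0077] 
0.13 529 [-0.0098 -0.0089 -0.0076] [-0.009  -0.0088 -0.0087]
```

View pics/w15.png

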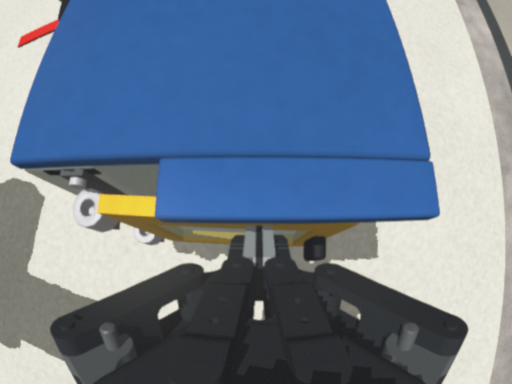

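>>> step_arm([
  [0.0009, 0, 0.0005, 0, 0, 0, 0],
  [0.0009, 0, 0.0005, 0, 0, 0, 0],
  [0, 0, 0, 0, 0, 0, 0],
])

```text
time: 16.2
tool_pos: [0.5976, 0.1833, 0.1747]
tool_rot: [-0.195, 0.639, 0.724, 0.171]
contact_force: [-0.6, -0.2, 0.5]
gripper_width: -0.001
```

>>> step_arm([
  [0.0009, 0, 0.0005, 0, 0, 0, 0],
  [0, 0, 0, 0, 0, 0, 0],
])

```text
time: 16.4
tool_pos: [0.5976, 0.1842, 0.1747]
tool_rot: [-0.195, 0.639, 0.724, 0.171]
contact_force: [0.2, 0.8, -1.0]
gripper_width: -0.001
```

```bash
python3 - <<'E'
from h import *
T,s=cur();q=T[:3,3]-P0;print("slit",q@ex,q@ey,q[2],s["contact_force"])
save("wrist","w16")
dooredge("wrist","w16")
E
```

```text
slit 0.10259307169913538 -0.014141065007617342 0.1746936769091068 [ 0.1561  0.8391 -1.0428]
wrist 2232 x range 0.0006350893180774992 0.1496752061040018 z [0.0587 0.196 ]
0.01 1333 [-0.0049 -0.0031  0.0051] [-0.0042  0.0004  0.0052]
0.04 611 [-0.0049 -0.0024  0.0047] [-0.0044  0.0001  0.0048]
0.07 30 [-0.0053 -0.0034 -0.0022] 
0.1 7 [-0.0058 -0.0043 -0.0033] 
0.13 229 [-0.0061 -0.0053 -0.0034]
```

>>> step_arm([
  [0.0009, 0, 0.0005, 0, 0, 0, 0],
  [0, 0, 0, 0, 0, 0, 0],
])

```text
time: 16.65
tool_pos: [0.5976, 0.1845, 0.1747]
tool_rot: [-0.194, 0.639, 0.724, 0.17]
contact_force: [0.3, -4.7, 0.6]
gripper_width: -0.002
```

>>> step_arm([
  [0.0009, 0, 0.0005, 0, 0, 0, 0],
  [0, 0, 0, 0, 0, 0, 0],
])

```text
time: 16.85
tool_pos: [0.5976, 0.1847, 0.1747]
tool_rot: [-0.193, 0.639, 0.725, 0.17]
contact_force: [-0.7, -8.7, 1.6]
gripper_width: -0.0
```

>>> step_arm([
  [-0.0043, 0, -0.0025, 0, 0, 0, 0],
  [-0.013, 0, -0.0075, 0, 0, 0, 0],
  [-0.026, 0, -0.015, 0, 0, 0, 0],
  [-0.035, 0, -0.02, 0, 0, 0, 0],
  [-0.035, 0, -0.02, 0, 0, 0, 0],
  [-0.02, 0, -0.012, 0, 0, 0, 0],
  [0, 0, 0, 0, 0, 0, 0],
  [0, 0, 0, 0, 0, 0, 0],
])

```text
time: 17.65
tool_pos: [0.6165, 0.0332, 0.1746]
tool_rot: [-0.195, 0.639, 0.724, 0.171]
contact_force: [0.5, 0.4, -0.5]
gripper_width: -0.001
```

```bash
python3 - <<'E'
from h import *
T,s=cur();q=T[:3,3]-P0;print("slit",q@ex,q@ey,q[2],s["contact_force"],s["time"])
save("wrist","w17");save("side","s17",(170,60,290,200),4);dooredge("side","s17")
dooredge("wrist","w17")
E
```

```text
slit 0.10273585693332721 -0.16642137667713386 0.1746421272693301 [ 0.5272  0.3662 -0.4826] 17.65
side 642 x range 0.01555213852166657 0.14001853533342135 z [0.0424 0.1932]
0.01 299 [-0.0101 -0.0063 -0.002 ] [-0.0073 -0.0034  0.0013]
0.04 164 [-0.0106 -0.0068 -0.0018] [-0.0081 -0.0053 -0.0002]
0.07 108 [-0.01   -0.0073 -0.0042] 
0.1 61 [-0.0116 -0.0079 -0.005 ] 
0.13 10 [-0.0093 -0.0083 -0.0066] 
wrist 8421 x range 0.005573218438705233 0.15679297013647886 z [0.0467 0.1949]
0.01 2252 [-0.0048 -0.0037 -0.0014] [-0.0042 -0.0023  0.0032]
0.04 1460 [-0.005  -0.0038 -0.0023] [-0.0045 -0.0035 -0.0008]
0.07 1465 [-0.0052 -0.0041 -0.0029] [-0.0051 -0.0041 -0.0028]
0.1 1450 [-0.0055 -0.0044 -0.0031] [-0.0054 -0.0041 -0.0025]
0.13 1785 [-0.0058 -0.0047 -0.0029] [-0.0051 -0.003   0.0002]
```

View pics/w17.png

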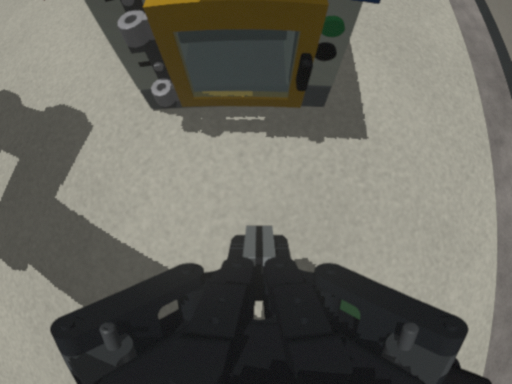

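View pics/s17_full.png

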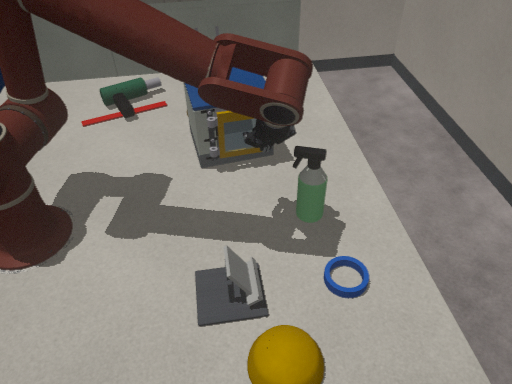

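```bash
python3 -c "
from plant import *
print(state()['contact_force'],state()['time']);print(job_done())"
```

```text
[-0.7816278   0.90915358  0.10895707] 17.75
the job is handed in; nothing more can be done
None
```

The door is hung on both hinge pins and shut against its rubber stop. I handed the job in at 17.75 s of the 67 s allowed; `job_done()` returned no verdict.

**What I did**
- I pinched the door at its top edge on the stand, drew it up in its own plane, and brought it to the slitter wide open.
- The wrist camera located the pins, which sit about 1 mm along +x from the middle of the strap's range. I lined the bore up with the pins and lowered the door 35 mm.
- I released it, then swung it shut with the closed fingers tilted 30° under the header. I stopped at about 9 N on the rubber stop and backed off about 150 mm.

**Last checks**
- **Knuckles:** with the door released and still open, the upper knuckle's top was at 181 mm, which is fully home. The door's top edge was still at 195 mm after closing. The lower knuckle was not measured on its own; it follows from the rigid door.
- **Shut position:** the wrist camera put the outer face at about -4 to -5 mm along its whole width (nominal -5 mm), with the free edge at about x 150 mm.
- **Forces:** the highest tool force I read at the end of a move was about 10 N, when gripping the door on the stand. At hand-in only sensor noise remained.
- **Bystanders:** all three looked unmoved in the last side picture; I did not measure them again.

**One disagreement:** the side camera put the shut door's face 2 to 4 mm farther out than the wrist camera did. It had also shown an offset of about 2 mm on the slitter front face, so I went by the wrist camera and the contact force.

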